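Stow the screen-care set and snap the bottle shut

TASK

Tidy the screen-care set: stand the open bottle and the canister on the desk upright in the two empty cells of the wooden desk caddy, one per cell, setting them down rather than dropping them. Then put the snap cap on the bottle's neck where it stands in the caddy and press it straight down until it clicks and is fully home; keep pressing firmly on it after the click and finish like that, with the fingers still holding the cap down. Leave everything else where it is.

Things in the scene. Friction and masses are not known exactly. Their poses are not given: they have to be found in the camera images.
- caddy: Wooden desk caddy, fixed: open tray 70 (its x) by 200 (its y) by 40 mm high; three cells in a row along its y, each 60 by 60 mm inside; walls and floor 5 mm thick, the two dividers 5 mm thick and 35 mm high. Origin at the centre of its underside, on the desk; z up. One cell, a different one each time, already holds a canister.
- cell0 (a point): Centre of the floor (5 mm above the desk) of the caddy's cell at its -y end. Axes as the caddy's.
- cell1 (a point): Centre of the floor of the caddy's middle cell. An empty cell shows a thin grey felt liner on its floor.
- cell2 (a point): Centre of the floor of the caddy's cell at its +y end.
- bottle: Open white bottle, 220 g: straight round body 46 mm in diameter, 82 mm high (grip it 50 to 80 mm up); shoulder in to 25 mm diameter at 91 mm; bare neck 16 mm in diameter with a snap bead, 22 mm in diameter at 103.5 to 105 mm, tapering to 12 mm at the top, 114 mm up. Origin at the centre of its underside, z up. It starts upright on the desk.
- cap_seat (a point): Point on the bottle's axis, 93 mm above its underside: the cap's origin (the centre of its rim) lies here when the cap is fully home.
- cap: Grey snap cap, upright on the desk mouth down, 70 g: 33 mm diameter, 25 mm high, bore 25 mm, 21 mm deep; any yaw fits. Origin: centre of its rim (underside), z up. On the neck it first rests some 11 mm too high; pressing takes 6 to 13 N until, about 7 mm above home, sprung tabs in it pass the bead, it clicks and the force drops; then it meets the neck's rigid top.
- canister: The canister that stands on the desk: a plain white closed cylinder with metal lid band, 46 mm in diameter, 80 mm high, about 180 g. Origin at the centre of its underside, z up.
- canister_in: The like canister that already stands in one of the caddy's cells; leave it there. Same size; origin at the centre of its underside.
- mug: White mug, 80 mm in diameter, 92 mm high, at the back of the desk; leave it. Origin at the centre of its underside.
- mouse: Black computer mouse 110 by 60 by 32 mm, towards the robot's right (-y); leave it. Origin at the centre of its underside, long side along its x.
- tape: Roll of clear tape lying flat, 76 mm in diameter, 19 mm high; leave it. Origin at the centre of its underside.
- earphone_case: Small black rounded box 50 by 62 by 24 mm; leave it. Origin at the centre of its underside.
Not all that is in view belongs to the job. Of the things that look like the caddy, the middle-sized one is meant.

How it is judged:
By the outcome, as a careful person would: the job done as asked, in the order asked, and still so for the second after the job is handed in, while the arm keeps its last pose, push and grip.
It also fails if it takes over 72 s, if anything falls off the work surface, if the arm or the gripper's body presses on something with over 40 N, if the wrist force passes 120 N, or if a joint passes its speed limit or range.

ROBOT

A 6-joint arm with a two-finger parallel gripper is mounted at the origin on the work surface. World frame = base frame: x ahead of the robot, y to its left, z up, the work surface at z = 0. Lengths are in m, angles in rad, forces in N, time in s.
With the tool pointing down it reaches from about 0.35 to 0.85 m from the base axis. Payload 8.1 kg.
Tool frame: the origin (TCP) lies on the centre line of the jaws, within the pads' length; the fingertips stand robot.finger_overhang ahead of it and the grasp point (between the pads) lies 5 mm behind it (robot.finger_overhang is the distance from the TCP to the fingertips, in m); z points along the fingers, y is the direction in which the jaws open and shut (so a half turn about z gives the same grasp; the last joint's range is limited). The gripper opens to 93 mm and grips with 3 to 60 N. Pads are 15 mm wide; open, the fingers measure 128 mm over their backs; the gripper's body (75 mm by 188 mm) begins 65 mm behind the grasp point.
Start: joints at [1.127, 0.13, 1.488, -0, 1.523, -0.085], TCP at [0.211, 0.562, 0.233] pointing down, gripper open.
Joint ranges: [-2.96, 2.96], [-0.89, 2.26], [0.02, 2.5], [-1.34, 4.48], [0, 2.73], [-2.66, 2.66]. Speed limits (rad/s): [2.39, 2.39, 2.79, 3.14, 3.14, 3.14].

INTERFACE

Orientations are given as a rotation vector (axis times angle).
In Python, from plant import robot gives the robot as it stands. The module is installed in compiled form; this text tells all that it offers.
- The arm moves only by the tool carry_out, never from a script. Its argument "commands" is a list that holds one entry, the list of rows, each a list of 4 numbers: the shift along the tool's x, y, z in cm, then the turn about the tool's z in degrees. In form: [[[tx, ty, tz, roll], ...]]. A call has 1 to 20 rows; each row shifts and turns the commanded pose from where the row before left it, along the tool's axes as they then stand; what a row does not reach is not made up. A row lasts 1/12 s, in which the tool goes at most 41.7 mm and 7.16 degrees, less where a joint would pass 70% of its speed; a pose out of reach is approached as far as the arm can. A call is refused whole if a number of a shift passes 4.17 or a number of a turn 7.16, either way. A call with a gripper value outside its range is refused whole. "claw" is the finger opening in cm, from 0 to 9.3, set as the call begins (left out, the last holds). The fingers move at their own pace and stop on an object; "grip_force" is the grip in N (left out, the last holds). Time passes only in rows, so rows that do not move let the fingers close. It gives the time, the measured TCP pose, the force and the opening at its end, in the units of the state.
- robot.read_state(): the state, without advancing time (a new reading comes with each control period).
- robot.read_camera(name): name is "scene" or "top" or "wrist"; returns the picture (400x640x3 uint8, red, green, blue); there is no depth.
- robot.camera_params(name): a dict with "mtx" (3x3 intrinsics, pixels), "dist_coeffs" ([k1, k2, p1, p2, k3] as OpenCV has them; the pictures are not rectified), "R" (3x3) and "t" (3): a world point X has camera coordinates R X + t. Camera axes: x right, y down, z forward; pixel columns grow to the right and rows downward; lengths in m; the calibration is good to about 2 mm. A picture is of the moment at which its call begins: read the wrist's pose just before it. camera_params takes no time and is no camera call; for the wrist camera it gives the pose at the moment of the call.
- robot.close_job(): hands the job in, once; it reports no verdict.
The state is a dict: "t": time; "q": joint angles; "dq": joint speeds; "joint_torque": joint torques, N m; "tool_pos": TCP position; "orientation": TCP orientation; "force": force on the tool from outside, world axes, zero at the start; "wrist_torque": the same for the moment, N m; "opening": finger opening in m.
Only numpy, scipy, OpenCV 4.12 (cv2) and the standard library are available. Lean on these libraries where they do the work, as an engineer would, in place of code of your own. Each camera call takes 0.05 s, during which the arm holds its last target.

## Working session

There is one attempt and no reset: what is moved stays moved. The work goes in short steps, Python scripts to look and compute and a tool call to move; the robot and the scene stay as the last step left them, time stands still between calls to the robot, and variables do not carry over. Pictures are saved under pics/ and viewed, and the job is handed in when it is done.

Besides the shell and the picture viewer there is one more tool, called after ">>>" by a JSON object that holds its "api" and its "payload". carry_out: Moves the arm, as the interface text tells. Its arguments: {"type":"object","properties":{"commands":{"type":"array","items":{"type":"array","items":{"type":"array","items":{"type":"number"}}}},"claw":{"type":"number"},"grip_force":{"type":"number"}},"required":["commands"]}

```bash
mkdir -p pics
python3 - <<'E'
from plant import robot
import cv2
s=robot.read_state();print(s)
print(robot.finger_overhang)
for n in("scene","top","wrist"):
    p=robot.camera_params(n)
    im=robot.read_camera(n);cv2.imwrite(f"pics/{n}0.png",im[:,:,::-1])
    print(n,p)
E
```

```text
{'t': 0.0, 'q': array([ 1.12659359e+00,  1.31134988e-01,  1.48928240e+00, -4.00066511e-05,
        1.52296839e+00, -8.53809215e-02]), 'dq': array([ 0.00105073,  0.00076676, -0.00094929, -0.00155874,  0.00109494,
        0.00087359]), 'joint_torque': array([-7.06784067e-04, -5.59851944e+01, -4.91751087e+01,  7.62934657e-02,
        3.60447506e-02, -2.33657829e-04]), 'tool_pos': array([0.21045374, 0.56130797, 0.23160133]), 'orientation': array([-5.60537023e-01, -3.09074249e+00,  2.73452507e-03]), 'force': array([-0.01991348, -0.15942058,  0.02611871]), 'wrist_torque': array([ 0.04428929, -0.0137745 , -0.01191414]), 'opening': 0.09274201307202093}
0.014
scene {'mtx': array([[488.13542542,   0.        , 321.55186846],
       [  0.        , 488.13542542, 202.63357214],
       [  0.        ,   0.        ,   1.        ]]), 'dist_coeffs': array([0.01504029, 0.        , 0.        , 0.        , 0.        ]), 'R': array([[ 0.6584166 ,  0.75264815, -0.00288607],
       [ 0.56975719, -0.5009218 , -0.65150141],
       [-0.49179703,  0.42731499, -0.75864193]]), 't': array([-0.406942  , -0.20477135,
[... 234 characters left out ...]
        ,  0.        ,  0.        ]), 'R': array([[ 0.00702447, -0.9998284 ,  0.01714113],
       [-0.99578914, -0.00856087, -0.09127269],
       [ 0.09140377, -0.0164278 , -0.9956784 ]]), 't': array([0.04790183, 0.5633532 , 1.50675529])}
wrist {'mtx': array([[320.7668082 ,   0.        , 321.00211466],
       [  0.        , 320.7668082 , 203.77660995],
       [  0.        ,   0.        ,   1.        ]]), 'dist_coeffs': array([-0.03308957,  0.        ,  0.        ,  0.        ,  0.        ]), 'R': array([[ 0.35156568,  0.93616258, -0.00109357],
       [ 0.89690513, -0.33648777,  0.28694454],
       [ 0.26825876, -0.10186068, -0.95794657]]), 't': array([-0.59859052, -0.0335135 ,  0.39141319])}
```

View pics/scene0.png

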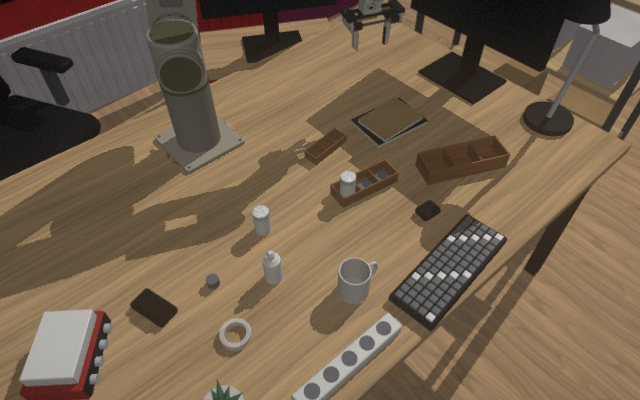

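View pics/top0.png

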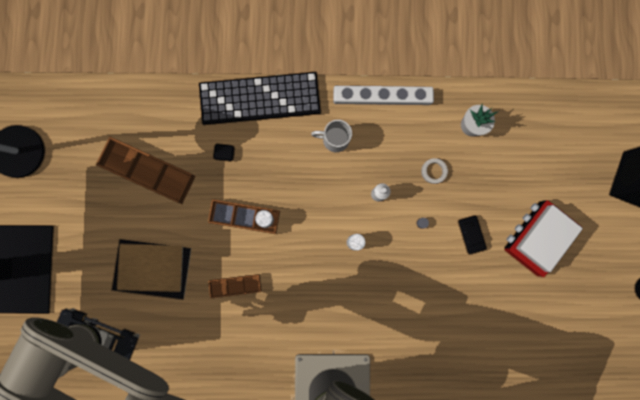

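View pics/wrist0.png

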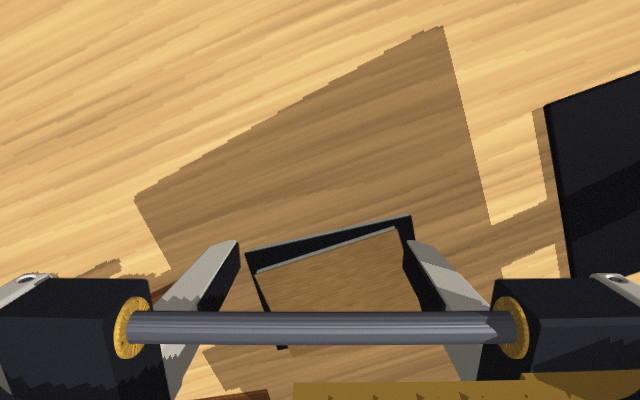

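```bash
cat > h.py <<'E'
import numpy as np,cv2
def ray(p,uv):
    u=cv2.undistortPoints(np.array([[uv]],float),p["mtx"],p["dist_coeffs"])[0,0]
    d=p["R"].T@np.array([u[0],u[1],1.]);c=-p["R"].T@p["t"]
    return c,d
def onz(p,uv,z):
    c,d=ray(p,uv);return c+d*(z-c[2])/d[2]
def proj(p,X):
    r,_=cv2.Rodrigues(p["R"]);return cv2.projectPoints(np.array(X,float).reshape(-1,1,3),r,p["t"],p["mtx"],p["dist_coeffs"])[0][:,0]
E
python3 - <<'E'
import cv2
a=cv2.imread("pics/top0.png");
cv2.imwrite("pics/t1.png",cv2.resize(a[170:260,330:450],None,fx=6,fy=6,interpolation=cv2.INTER_CUBIC))
cv2.imwrite("pics/t2.png",cv2.resize(a[190:245,200:290],None,fx=8,fy=8,interpolation=cv2.INTER_CUBIC))
a=cv2.imread("pics/scene0.png");
cv2.imwrite("pics/s1.png",cv2.resize(a[155:305,190:310],None,fx=4,fy=4,interpolation=cv2.INTER_CUBIC))
cv2.imwrite("pics/s2.png",cv2.resize(a[155:215,320:410],None,fx=8,fy=8,interpolation=cv2.INTER_CUBIC))
E
```

```text
(no output)
```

View pics/t1.png

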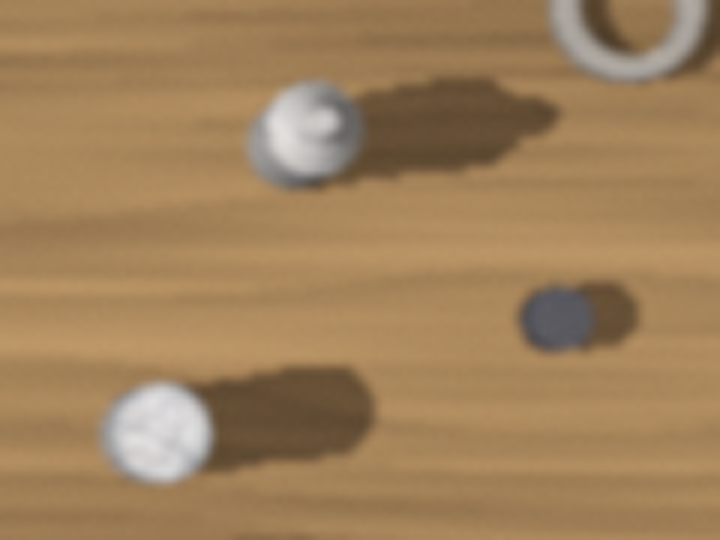

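View pics/t2.png

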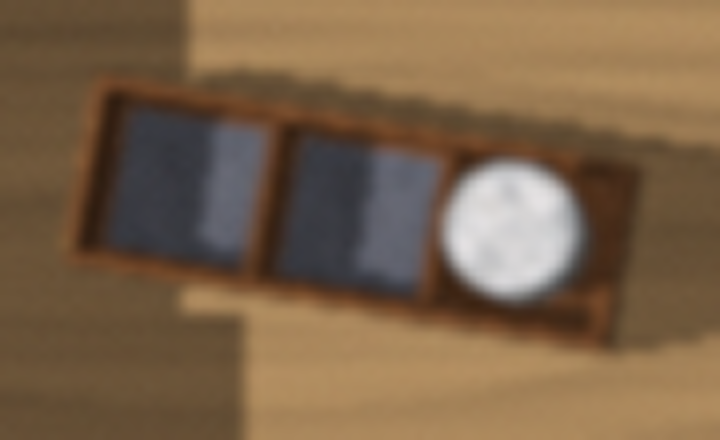

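View pics/s1.png

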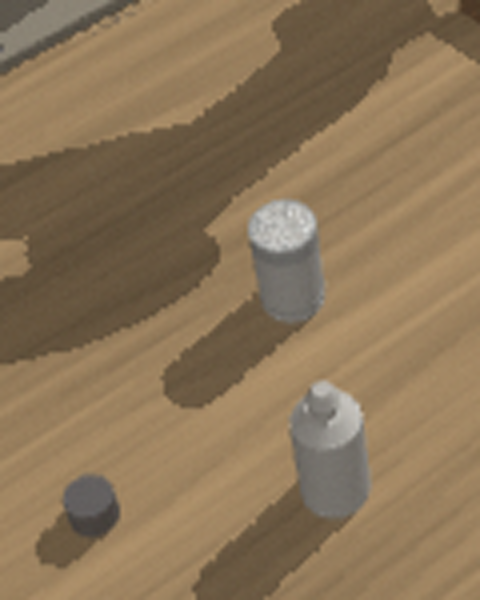

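View pics/s2.png

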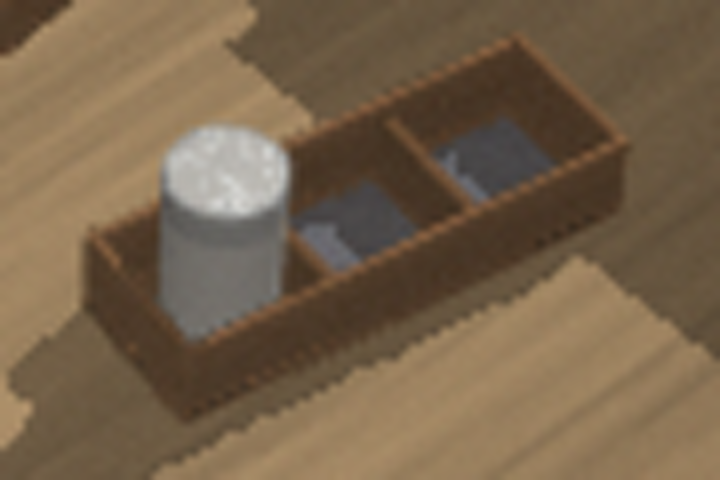

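```bash
cat > m.py <<'E'
from h import *
from plant import robot
from scipy.optimize import least_squares
T=robot.camera_params("top");S=robot.camera_params("scene")
def cr(uv,s,o): return (np.array(uv)+.5)/s-.5+np.array(o)
t1=lambda *u:cr(u,6,(330,170)); t2=lambda *u:cr(u,8,(200,190)); s1=lambda *u:cr(u,4,(190,155)); s2=lambda *u:cr(u,8,(320,155))
for n,a,b,z in(("can",t1(159,432),s1(283,227),.08),("bottip",t1(323,117),s1(321,386),.114),("botsh",t1(313,131),s1(326,422),.082),("cap",t1(558,319),s1(91,496),.025)):
    print(n,onz(T,a,z)[:2].round(4),onz(S,b,z)[:2].round(4))
tc=np.array([t2(100,78),t2(68,254),t2(616,347),t2(641,165)])
sc=np.array([s2(628,145),s2(518,38),s2(90,235),s2(195,348)])
def C(p):
    x,y,a=p;R=np.array([[np.cos(a),-np.sin(a)],[np.sin(a),np.cos(a)]])
    l=np.array([[.035,.1],[-.035,.1],[-.035,-.1],[.035,-.1]])
    return np.c_[l@R.T+[x,y],np.full(4,.04)]
for nm,w in(("both",(1,1)),("top",(1,0)),("scene",(0,1))):
    f=lambda p:np.r_[w[0]*(proj(T,C(p))-tc).ravel(),w[1]*(proj(S,C(p))-sc).ravel()]
    r=least_squares(f,[.5,.2,0]);print(nm,r.x.round(4),abs(r.fun).max())
    x,y,a=r.x
    for k in(-.065,0,.065):print("  cell",np.round([x-np.sin(a)*k,y+np.cos(a)*k],4))
c=robot.read_state()
W=robot.camera_params("wrist");Rt=cv2.Rodrigues(c["orientation"])[0]
print("tool R",Rt.round(3)); print("cam in tool",(Rt.T@(-W["R"].T@W["t"]-c["tool_pos"])).round(4),"cam z in tool",(Rt.T@W["R"][2]).round(3),"camx",(Rt.T@W["R"][0]).round(3))
E
python3 m.py
```

```text
can [ 0.4392 -0.0634] [ 0.4381 -0.0616]
bottip [ 0.5855 -0.1366] [ 0.5799 -0.1336]
botsh [ 0.5824 -0.1366] [ 0.5839 -0.1361]
cap [ 0.4966 -0.2655] [ 0.4965 -0.2628]
both [ 0.5116  0.2616 -0.1558] 2.0090417778182825
  cell [0.5015 0.1974]
  cell [0.5116 0.2616]
  cell [0.5217 0.3258]
top [ 0.5117  0.2591 -0.1538] 0.9252179560544675
  cell [0.5018 0.1949]
  cell [0.5117 0.2591]
  cell [0.5217 0.3233]
scene [ 0.5102  0.2656 -0.1576] 1.014584297441445
  cell [0.5    0.2014]
  cell [0.5102 0.2656]
  cell [0.5204 0.3297]
tool R [[-0.936  0.351 -0.001]
 [ 0.351  0.936 -0.001]
 [ 0.    -0.001 -1.   ]]
cam in tool [ 0.0799 -0.0007 -0.1522] cam z in tool [-0.287  0.     0.958] camx [-0.     1.    -0.001]
```

>>> {"api": "carry_out", "payload": {"commands": [[[0,0,0,7.12],[0,0,0,7.12],[0,0,0,7.12],[0,0,0,7.12],[0,0,0,7.12],[0,0,0,7.12],[0,0,0,7.12],[0,0,0,7.12],[0,0,0,7.12],[0,0,0,7.12],[0,0,0,7.12]]]}}

```text
t: 1.07
tool_pos: [0.2106, 0.5616, 0.2322]
orientation: [2.393, 2.035, -0.001]
force: [0.3, 0.1, 0.3]
opening: 0.0929
```

>>> {"api": "carry_out", "payload": {"commands": [[[-3.2,2.2,0,0],[-3.2,2.2,0,0],[-3.2,2.2,0,0],[-3.2,2.2,0,0],[-3.2,2.2,0,0],[-3.2,2.2,0,0],[-3.2,2.2,0,0],[-3.2,2.2,0,0],[-3.2,2.2,0,0],[-3.2,2.2,0,0],[-3.2,2.2,0,0],[-3.2,2.2,0,0],[-3.2,2.2,0,0],[-3.2,2.2,0,0],[-3.2,2.2,0,0],[-3.2,2.2,0,0],[0,0,0,0],[0,0,0,0]]]}}

```text
t: 2.57
tool_pos: [0.4796, -0.0002, 0.2321]
orientation: [-2.39, -2.038, 0.001]
force: [-1.1, -0.2, -0.9]
opening: 0.0931
```

```bash
cat > look.py <<'E'
import sys,pickle
from h import *
from plant import robot
def look(n,cam="wrist"):
    s=robot.read_state();p=robot.camera_params(cam);im=robot.read_camera(cam)
    cv2.imwrite(f"pics/{n}.png",im[:,:,::-1]);pickle.dump((s,p),open(f"pics/{n}.pkl","wb"))
    R=cv2.Rodrigues(s["orientation"])[0]
    print("t",round(s["t"],2),"tcp",s["tool_pos"].round(4),"yaw(tooly)",np.degrees(np.arctan2(R[1,1],R[0,1])).round(2),"tz",R[:,2].round(4),"F",s["force"].round(2),"op",round(s["opening"],4),"q6",s["q"][5].round(3))
look(sys.argv[1],sys.argv[2] if len(sys.argv)>2 else "wrist")
E
python3 look.py w1
```

```text
t 2.57 tcp [ 4.796e-01 -2.000e-04  2.321e-01] yaw(tooly) -9.1 tz [-1.1e-03  1.0e-04 -1.0e+00] F [-1.11 -0.16 -0.87] op 0.0931 q6 0.051
```

View pics/w1.png

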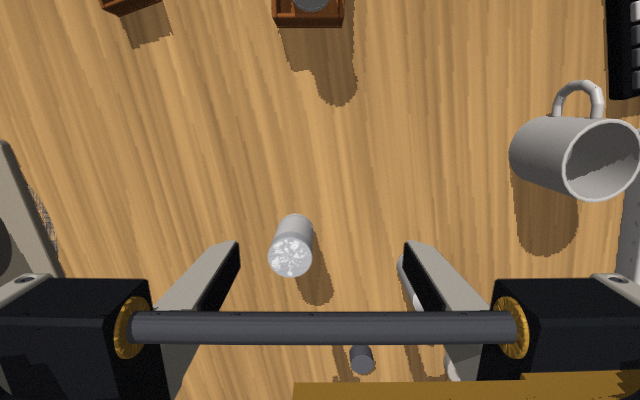

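Run:
```python
import pickle
from h import *
s,p=pickle.load(open("pics/w1.pkl","rb"))
print(onz(p,(290,257.5),.08))
a=cv2.imread("pics/w1.png")
cv2.imwrite("pics/w1c.png",cv2.resize(a[200:290,250:350],None,fx=6,fy=6,interpolation=cv2.INTER_CUBIC))
for z in(.025,):print(onz(p,(361,352),z))
for X in([.439,-.0625,.08],[.4965,-.264,.025],[.583,-.135,.114]):print(proj(p,X))
```

```text
[ 0.43636613 -0.06434613  0.08      ]
[ 0.4954225  -0.24555478  0.025     ]
[[292.15269008 255.54765316]]
[[363.3656254  362.56864866]]
[[445.73494442 315.11373306]]
```

View pics/w1c.png

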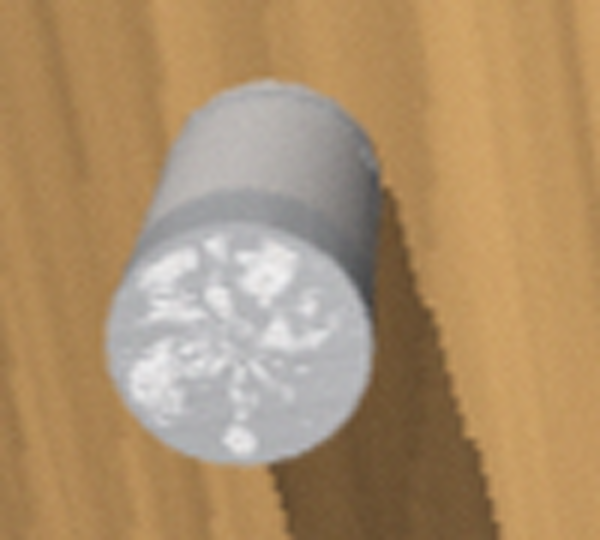

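>>> {"api": "carry_out", "payload": {"commands": [[[-1.72,-0.78,1,0],[-1.72,-0.78,1,0],[-1.72,-0.78,1,0],[-1.7,-0.78,1,0],[0,0,2.5,0],[0,0,2.5,0],[0,0,2.5,0],[0,0,2.5,0],[0,0,2,0],[0,0,1,0],[0,0,0.3,0],[0,0,0,0],[0,0,0,0]]], "claw": 9.3}}

```text
t: 3.7
tool_pos: [0.4388, -0.061, 0.0608]
orientation: [2.385, 2.043, 0.001]
force: [0.4, 0.8, 0.0]
opening: 0.0928
```

```bash
python3 look.py w2
```

```text
t 3.7 tcp [ 0.4388 -0.061   0.0608] yaw(tooly) -8.83 tz [ 1.5e-03 -3.0e-04 -1.0e+00] F [0.43 0.79 0.02] op 0.0928 q6 -0.1
```

View pics/w2.png

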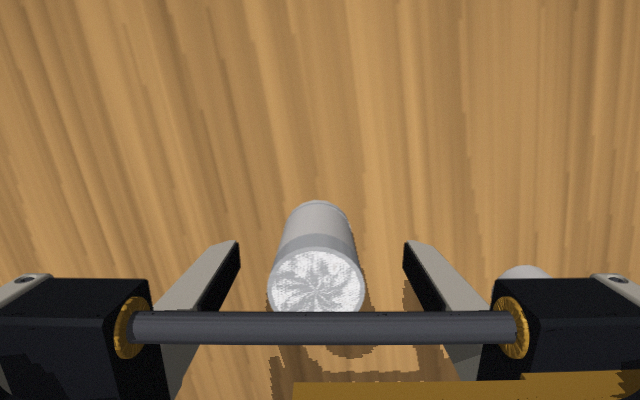

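Run:
```python
import pickle
from h import *
s,p=pickle.load(open("pics/w2.pkl","rb"))
th=np.linspace(0,2*np.pi,200)
for dx,dy in((.438,-.063),(.438,-.060),(.437,-.064)):
    q=proj(p,np.c_[dx+.023*np.cos(th),dy+.023*np.sin(th),np.full(200,.08)])
    print(dx,dy,q.min(0),q.max(0))
```

```text
0.438 -0.063 [271.27577666 243.27822486] [368.97312381 329.23315168]
0.438 -0.06 [269.99275029 237.16236255] [368.27231931 324.16972065]
0.437 -0.064 [269.62101538 245.61665155] [367.09768333 331.17059487]
```

>>> {"api": "carry_out", "payload": {"commands": [[[-0.3,-0.2,0,0],[0,0,0,0],[0,0,0,0]]]}}

```text
t: 4.0
tool_pos: [0.436, -0.0643, 0.0604]
orientation: [2.386, 2.042, 0.001]
force: [-1.1, 0.7, 0.1]
opening: 0.0932
```

>>> {"api": "carry_out", "payload": {"commands": [[[0,0,0,0],[0,0,0,0],[0,0,0,0],[0,0,0,0],[0,0,0,0],[0,0,0,0],[0,0,0,0],[0,0,0,0],[0,0,0,0],[0,0,0,0]]], "claw": 3.5, "grip_force": 20}}

```text
t: 4.83
tool_pos: [0.4356, -0.064, 0.0596]
orientation: [-2.387, -2.043, -0.0]
force: [0.3, 0.3, -0.8]
opening: 0.0455
```

>>> {"api": "carry_out", "payload": {"commands": [[[0,0,-2,0],[0,0,-4,0],[0,0,-4,0],[0,0,-4,0],[2.9,0.36,0,0],[2.9,0.36,0,0],[2.9,0.36,0,0],[2.9,0.36,0,0],[2.9,0.36,0,0],[2.9,0.36,0,0],[2.9,0.36,0,0],[2.9,0.36,0,0],[0,0,0,0],[0,0,0,0],[0,0,0,0]]]}}

```text
t: 6.08
tool_pos: [0.4994, 0.1605, 0.1991]
orientation: [-2.386, -2.044, 0.002]
force: [0.1, 0.1, -1.7]
opening: 0.0458
```

```bash
python3 look.py w3
```

```text
t 6.08 tcp [0.4994 0.1605 0.1991] yaw(tooly) -8.84 tz [-1.2e-03 -7.0e-04 -1.0e+00] F [ 0.11  0.13 -1.69] op 0.0458 q6 0.368
```

View pics/w3.png

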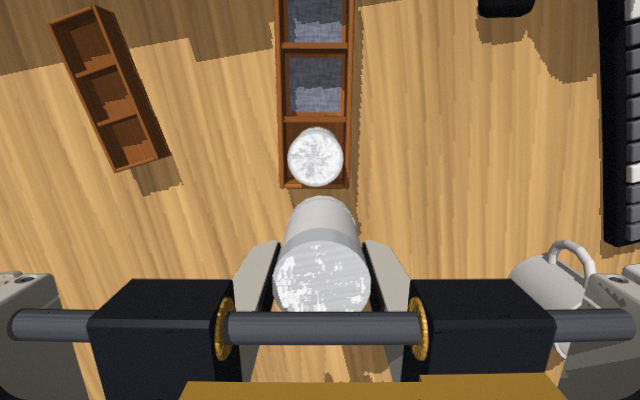

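Run:
```python
import cv2
a=cv2.imread("pics/w3.png")
cv2.imwrite("pics/w3c.png",cv2.resize(a[0:195,265:365],None,fx=3,fy=3,interpolation=cv2.INTER_CUBIC))
```

```text
(no output)
```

View pics/w3c.png

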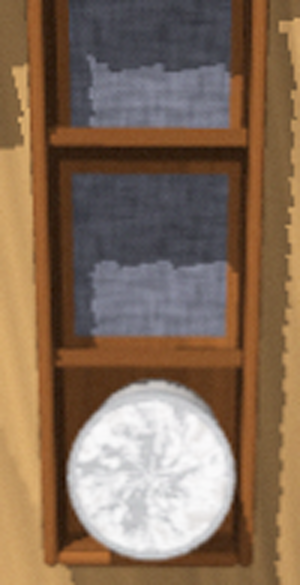

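Run:
```python
import pickle
from h import *
from scipy.optimize import least_squares
s,p=pickle.load(open("pics/w3.pkl","rb"))
cr=lambda u,v:((u+.5)/3-.5+265,(v+.5)/3-.5)
def loc(P,q):
    x,y,a=q;d=P[:2]-[x,y];c,s_=np.cos(a),np.sin(a);return np.array([c*d[0]+s_*d[1],-s_*d[0]+c*d[1]])
obs=[]
for u,v,z,ax,val in[(28,0,.04,0,-.035),(35,280,.04,0,-.035),(42,555,.04,0,-.035),(270,0,.04,0,.035),(262,280,.04,0,.035),(254,555,.04,0,.035),(60,564,.04,1,-.1),(240,564,.04,1,-.1),
 (80,357.5,.035,1,-.0325),(220,357.5,.035,1,-.0325),(80,138,.035,1,.0325),(220,138,.035,1,.0325)]:
    obs.append((onz(p,cr(u,v),z),ax,val))
f=lambda q:[loc(P,q)[ax]-val for P,ax,val in obs]
r=least_squares(f,[.51,.26,-.155]);print(r.x.round(4),np.degrees(r.x[2]),(r.fun*1000).round(1))
x,y,a=r.x
for k in(-.065,0,.065):
  P=np.array([x-np.sin(a)*k,y+np.cos(a)*k]);d=P-s["tool_pos"][:2];t=np.radians(-8.84)
  print("cell",P.round(4),"tool dx,dy cm",(100*np.array([-np.sin(t)*d[0]+np.cos(t)*d[1],np.cos(t)*d[0]+np.sin(t)*d[1]])).round(2))
# canister held offset
th=np.linspace(0,2*np.pi,200)
im=cv2.imread("pics/w3.png")
```

```text
[ 0.5088  0.2623 -0.1613] -9.244011565557788 [ 0.3  0.1 -0.3 -0.2 -0.1  0.1  0.7  1.1 -0.3  0.  -0.9 -0.7]
cell [0.4984 0.1981] tool dx,dy cm [ 3.7  -0.68]
cell [0.5088 0.2623] tool dx,dy cm [10.2  -0.63]
cell [0.5193 0.3264] tool dx,dy cm [16.7  -0.58]
```

>>> {"api": "carry_out", "payload": {"commands": [[[2.34,-0.12,0,0.4],[3.34,-0.12,0,0],[3.34,-0.12,0,0],[3.34,-0.12,0,0],[3.34,-0.1,0,0],[1.0,0,0,0],[0,0,0,0],[0,0,0,0]]]}}

```text
t: 6.8
tool_pos: [0.5209, 0.3254, 0.1993]
orientation: [2.394, 2.034, -0.002]
force: [-0.1, 0.6, -1.6]
opening: 0.0456
```

>>> {"api": "carry_out", "payload": {"commands": [[[0,0,2,0],[0,0,2,0],[0,0,2,0],[0,0,1,0],[0,0,0,0],[0,0,0,0]]]}}

```text
t: 7.3
tool_pos: [0.5209, 0.3251, 0.1297]
orientation: [2.395, 2.033, -0.002]
force: [0.1, -0.3, -1.3]
opening: 0.0454
```

```bash
python3 look.py w4; python3 look.py s4 scene
```

```text
t 7.3 tcp [0.5209 0.3251 0.1297] yaw(tooly) -9.36 tz [-9.e-04 -7.e-04 -1.e+00] F [ 0.05 -0.33 -1.28] op 0.0454 q6 0.638
t 7.35 tcp [0.5216 0.3259 0.1309] yaw(tooly) -9.34 tz [ 1.1e-03  4.0e-04 -1.0e+00] F [ 0.34 -0.56 -1.6 ] op 0.0456 q6 0.638
```

View pics/w4.png

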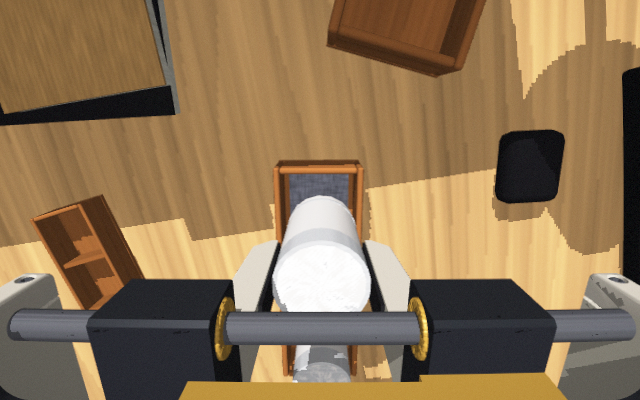

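View pics/s4.png

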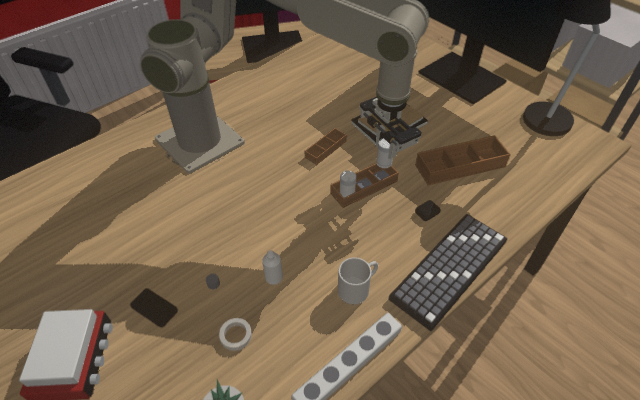

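Run:
```python
import pickle
from h import *
s,p=pickle.load(open("pics/w4.pkl","rb"))
a=-.1613;R=np.array([[np.cos(a),-np.sin(a)],[np.sin(a),np.cos(a)]])
l=np.array([[-.035,.1],[.035,.1]])@R.T+[.5088,.2623]
print(proj(p,np.c_[l,[.04]*2]))
```

```text
[[272.68105206 167.29531583]
 [364.58733805 167.06576648]]
```

Run:
```python
import cv2
a=cv2.imread("pics/w4.png")
cv2.imwrite("pics/w4c.png",cv2.resize(a[150:250,260:380],None,fx=6,fy=6,interpolation=cv2.INTER_CUBIC))
```

```text
(no output)
```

View pics/w4c.png

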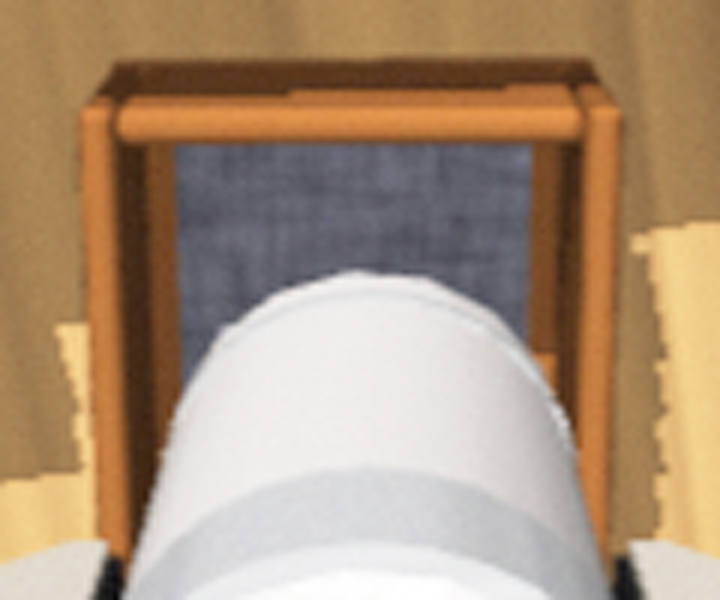

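>>> {"api": "carry_out", "payload": {"commands": [[[0,-0.1,1.5,0],[0,0,1.5,0],[0,0,1.5,0],[0,0,0.9,0],[0,0,0.4,0],[0,0,0.2,0],[0,0,0.1,0],[0,0,0,0],[0,0,0,0]]]}}

```text
t: 8.15
tool_pos: [0.5205, 0.327, 0.0697]
orientation: [2.394, 2.034, 0.002]
force: [-0.7, -0.0, -1.5]
opening: 0.0457
```

>>> {"api": "carry_out", "payload": {"commands": [[[0,0,0.1,0],[0,0,0.1,0],[0,0,0.1,0],[0,0,0,0]]]}}

```text
t: 8.48
tool_pos: [0.5198, 0.3266, 0.0654]
orientation: [-2.394, -2.035, 0.0]
force: [-0.4, 0.4, -1.5]
opening: 0.0457
```

>>> {"api": "carry_out", "payload": {"commands": [[[0,0,0.1,0],[0,0,0,0],[0,0,0,0]]]}}

```text
t: 8.73
tool_pos: [0.52, 0.3267, 0.0647]
orientation: [2.394, 2.034, 0.0]
force: [-0.1, 0.2, -1.3]
opening: 0.0457
```

>>> {"api": "carry_out", "payload": {"commands": [[[0,0,0.1,0],[0,0,0,0],[0,0,0,0]]]}}

```text
t: 8.98
tool_pos: [0.5201, 0.3268, 0.0646]
orientation: [2.394, 2.035, 0.001]
force: [-2.7, -1.1, 6.8]
opening: 0.0457
```

```bash
python3 look.py w5
```

```text
t 8.98 tcp [0.5201 0.3268 0.0646] yaw(tooly) -9.28 tz [ 3.e-04  2.e-04 -1.e+00] F [-2.7  -1.1   6.85] op 0.0457 q6 0.639
```

View pics/w5.png

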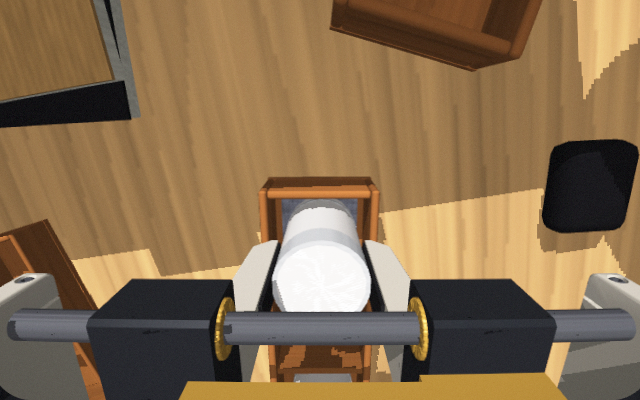

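>>> {"api": "carry_out", "payload": {"commands": [[[0,0,-0.05,0],[0,0,0,0],[0,0,0,0],[0,0,0,0],[0,0,0,0]]], "claw": 8}}

```text
t: 9.45
tool_pos: [0.5198, 0.3267, 0.064]
orientation: [-2.394, -2.034, 0.0]
force: [-0.3, 0.3, -0.1]
opening: 0.0743
```

>>> {"api": "carry_out", "payload": {"commands": [[[0,0,-1,0],[0,0,-2,0],[0,0,-4,0],[0,0,-4,0],[0,0,-4,0],[0,0,0,0]]], "claw": 9.3}}

```text
t: 9.95
tool_pos: [0.5239, 0.3288, 0.2259]
orientation: [2.391, 2.032, 0.024]
force: [3.0, 0.8, 2.0]
opening: 0.0929
```

```bash
python3 look.py w6
```

```text
t 9.95 tcp [0.5239 0.3288 0.2259] yaw(tooly) -9.28 tz [ 0.0137  0.0071 -0.9999] F [3.01 0.84 1.97] op 0.0929 q6 0.639
```

View pics/w6.png

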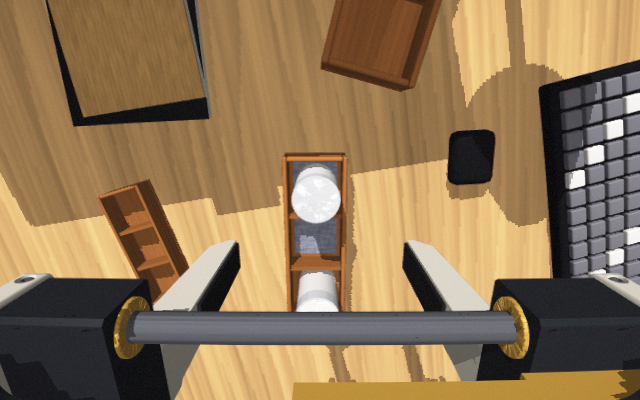

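>>> {"api": "carry_out", "payload": {"commands": [[[-1.86,0.56,0,0],[-3.36,1.06,0,0],[-3.36,1.06,0,0],[-3.36,1.06,0,0],[-3.36,1.06,0,0],[-3.36,1.06,0,0],[-3.36,1.06,0,0],[-3.36,1.06,0,0],[-3.36,1.06,0,0],[-3.36,1.06,0,0],[-3.36,1.06,0,0],[-3.36,1.06,0,0],[-1.5,0.5,0,0],[0,0,0,0],[0,0,0,0],[0,0,0,0]]]}}

```text
t: 11.33
tool_pos: [0.5801, -0.0909, 0.2137]
orientation: [-2.393, -2.034, 0.0]
force: [-0.8, -0.2, 0.2]
opening: 0.0933
```

```bash
python3 look.py w7;python3 - <<'E'
import cv2
a=cv2.imread("pics/w7.png")
cv2.imwrite("pics/w7c.png",cv2.resize(a[200:320,240:400],None,fx=5,fy=5,interpolation=cv2.INTER_CUBIC))
E
```

```text
t 11.33 tcp [ 0.5801 -0.0909  0.2137] yaw(tooly) -9.27 tz [-8.e-04  7.e-04 -1.e+00] F [-0.77 -0.16  0.23] op 0.0933 q6 -0.081
```

View pics/w7.png

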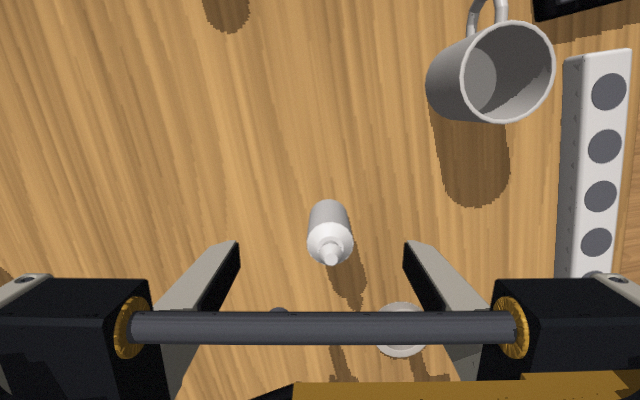

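View pics/w7c.png

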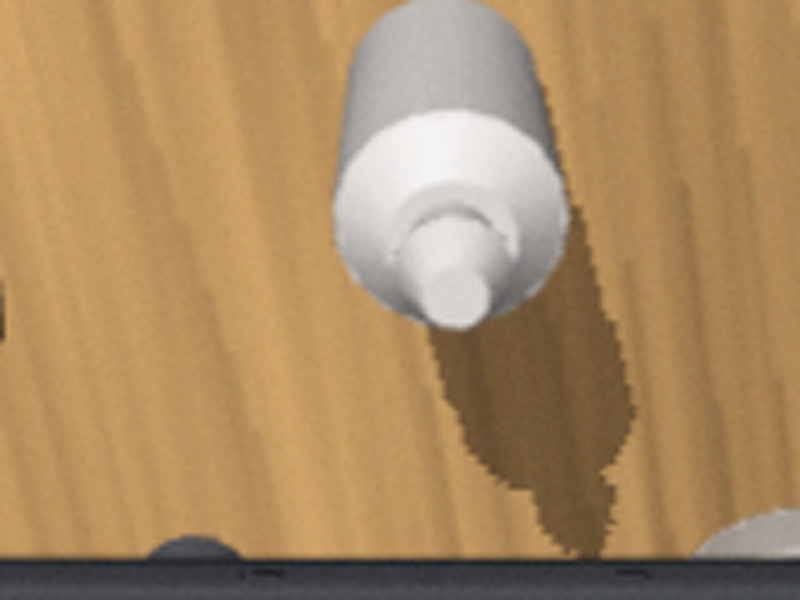

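```bash
cat > d.py <<'E'
import pickle
from h import *
def load(n): return pickle.load(open(f"pics/{n}.pkl","rb"))
def delta(s,P):
    R=cv2.Rodrigues(s["orientation"])[0]
    return (100*(R.T@(np.array(P)-s["tool_pos"]))).round(2)
E
python3 - <<'E'
from d import *
s,p=load("w7")
cr=lambda u,v:((u+.5)/5-.5+240,(v+.5)/5-.5+200)
print(onz(p,cr(456,298),.114));P=onz(p,cr(451.5,217),.082);print(P)
th=np.linspace(0,2*np.pi,200)
for x,y in((.5805,-.1355),(.582,-.137)):
 q=proj(p,np.c_[x+.023*np.cos(th),y+.023*np.sin(th),np.full(200,.082)]);q=((q-[240,200]+.5)*5-.5);print(q.min(0),q.max(0))
 print(delta(s,[x,y,.063]))
E
```

```text
[ 0.58092683 -0.13764538  0.114     ]
[ 0.58118292 -0.13643183  0.082     ]
[327.22247418  99.81818082] [567.23579671 321.48390257]
[-4.4   0.77 15.07]
[336.29429948 106.0442981 ] [576.02243935 327.17932163]
[-4.52  0.95 15.07]
```

>>> {"api": "carry_out", "payload": {"commands": [[[-1.53,0.29,0,0],[-1.5,0.28,0,0],[-1.5,0.28,0,0],[0,0,1.5,0],[0,0,3,0],[0,0,3,0],[0,0,3,0],[0,0,2.5,0],[0,0,1.4,0],[0,0,0.7,0],[0,0,0,0],[0,0,0,0]]]}}

```text
t: 12.38
tool_pos: [0.5823, -0.1381, 0.0643]
orientation: [2.393, 2.034, 0.001]
force: [-0.3, 0.6, 0.9]
opening: 0.0928
```

```bash
python3 look.py w8;python3 - <<'E'
from d import *
s,p=load("w8")
a=cv2.imread("pics/w8.png")
cv2.imwrite("pics/w8c.png",cv2.resize(a[190:320,240:400],None,fx=5,fy=5,interpolation=cv2.INTER_CUBIC))
th=np.linspace(0,2*np.pi,200)
for x,y in((.581,-.137),):
 q=proj(p,np.c_[x+.023*np.cos(th),y+.023*np.sin(th),np.full(200,.082)]);q=((q-[240,190]+.5)*5-.5);print(q.min(0),q.max(0))
E
```

```text
t 12.38 tcp [ 0.5823 -0.1381  0.0643] yaw(tooly) -9.28 tz [ 1.2e-03 -4.0e-04 -1.0e+00] F [-0.28  0.64  0.86] op 0.0928 q6 -0.157
[149.50087804 231.30293724] [636.5096169 663.1763321]
```

View pics/w8c.png

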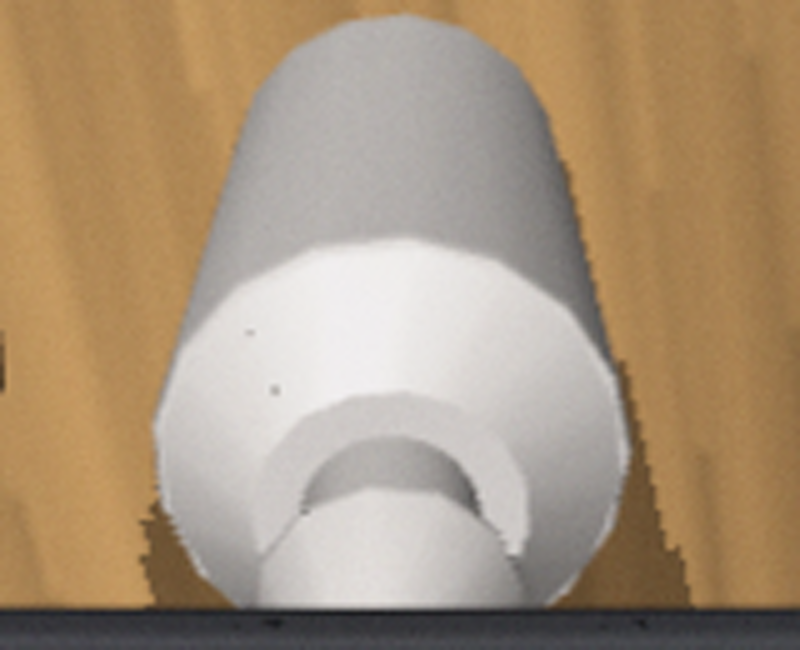

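>>> {"api": "carry_out", "payload": {"commands": [[[0,0,0,0],[0,0,0,0],[0,0,0,0],[0,0,0,0],[0,0,0,0],[0,0,0,0],[0,0,0,0],[0,0,0,0],[0,0,0,0],[0,0,0,0]]], "claw": 3.5, "grip_force": 20}}

```text
t: 13.27
tool_pos: [0.5814, -0.1378, 0.0631]
orientation: [-2.394, -2.034, 0.0]
force: [-1.1, -0.4, 0.4]
opening: 0.0458
```

```bash
python3 look.py w9;python3 - <<'E'
from d import *
s,p=load("w9")
print(delta(s,[.5088,.2623,.0685]))
E
```

```text
t 13.27 tcp [ 0.5814 -0.1378  0.0631] yaw(tooly) -9.28 tz [-3.e-04  1.e-04 -1.e+00] F [-1.14 -0.38  0.41] op 0.0458 q6 -0.157
[ 38.31 -13.62  -0.54]
```

>>> {"api": "carry_out", "payload": {"commands": [[[0,0,-1.5,0],[0,0,-3,0],[0,0,-4,0],[0,0,-4,0],[0,0,-1.5,0],[1.6,-0.57,0,0],[3.19,-1.13,0,0],[3.19,-1.13,0,0],[3.19,-1.13,0,0],[3.19,-1.14,0,0],[3.19,-1.14,0,0],[3.19,-1.14,0,0],[3.19,-1.14,0,0],[3.19,-1.14,0,0],[3.19,-1.14,0,0],[3.19,-1.14,0,0],[3.19,-1.14,0,0],[1.6,-0.56,0,0],[0,0,0,0],[0,0,0,0]]]}}

```text
t: 14.98
tool_pos: [0.508, 0.2628, 0.2026]
orientation: [-2.391, -2.037, 0.002]
force: [0.2, -0.4, -1.8]
opening: 0.0455
```

>>> {"api": "carry_out", "payload": {"commands": [[[0,0,2,0],[0,0,3,0],[0,0,1,0],[0,0,0,0],[0,0,0,0]]]}}

```text
t: 15.4
tool_pos: [0.5083, 0.261, 0.1427]
orientation: [-2.395, -2.033, 0.003]
force: [-0.1, 0.6, -2.3]
opening: 0.0456
```

```bash
python3 look.py w10;python3 - <<'E'
from d import *
s,p=load("w10")
print(delta(s,[.5088,.2623,.0685]))
a=-.1613;R=np.array([[np.cos(a),-np.sin(a)],[np.sin(a),np.cos(a)]])
l=np.array([[-.035,.1],[.035,.1]])@R.T+[.5088,.2623]
print(proj(p,np.c_[l,[.04]*2]))
E
```

```text
t 15.4 tcp [0.5083 0.261  0.1427] yaw(tooly) -9.34 tz [-0.0019 -0.001  -1.    ] F [-0.15  0.6  -2.27] op 0.0456 q6 0.548
[0.15 0.04 7.42]
[[274.34618529  77.45445782]
 [368.21453109  77.23164469]]
```

View pics/w10.png

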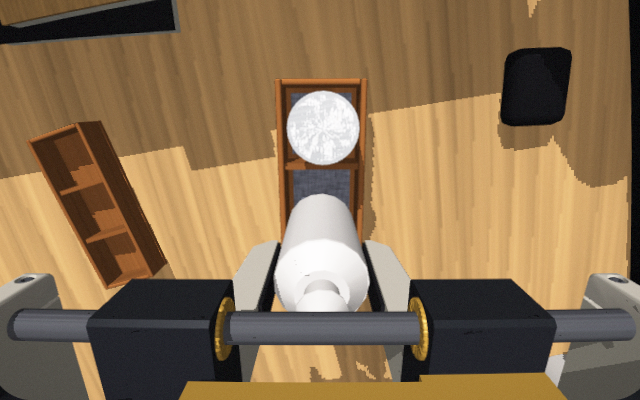

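>>> {"api": "carry_out", "payload": {"commands": [[[0.1,0,1.5,0],[0,0,2,0],[0,0,1.8,0],[0,0,1,0],[0,0,0.5,0],[0,0,0.3,0],[0,0,0.1,0],[0,0,0,0],[0,0,0,0]]]}}

```text
t: 16.2
tool_pos: [0.5096, 0.2634, 0.0723]
orientation: [2.393, 2.034, 0.003]
force: [-0.2, 0.2, -1.8]
opening: 0.0459
```

>>> {"api": "carry_out", "payload": {"commands": [[[0,0,0.1,0],[0,0,0,0],[0,0,0,0]]]}}

```text
t: 16.45
tool_pos: [0.509, 0.2631, 0.0705]
orientation: [2.394, 2.034, 0.001]
force: [0.2, -0.5, -2.7]
opening: 0.0462
```

>>> {"api": "carry_out", "payload": {"commands": [[[0,0,0.1,0],[0,0,0.05,0],[0,0,0,0],[0,0,0,0]]]}}

```text
t: 16.78
tool_pos: [0.5087, 0.263, 0.0685]
orientation: [-2.394, -2.034, 0.0]
force: [0.4, -0.7, -2.9]
opening: 0.0455
```

>>> {"api": "carry_out", "payload": {"commands": [[[0,0,0.07,0],[0,0,0,0],[0,0,0,0]]]}}

```text
t: 17.03
tool_pos: [0.5089, 0.2631, 0.0681]
orientation: [2.394, 2.035, 0.0]
force: [-0.0, -0.7, -0.5]
opening: 0.0457
```

>>> {"api": "carry_out", "payload": {"commands": [[[0,0,0.04,0],[0,0,0,0],[0,0,0,0]]]}}

```text
t: 17.28
tool_pos: [0.5089, 0.2632, 0.068]
orientation: [2.394, 2.035, 0.001]
force: [-2.8, -0.5, 4.5]
opening: 0.0458
```

>>> {"api": "carry_out", "payload": {"commands": [[[0,0,-0.03,0],[0,0,0,0],[0,0,0,0],[0,0,0,0],[0,0,0,0]]], "claw": 8}}

```text
t: 17.7
tool_pos: [0.5088, 0.263, 0.0677]
orientation: [2.394, 2.034, -0.0]
force: [-0.3, -0.2, -0.1]
opening: 0.0744
```

>>> {"api": "carry_out", "payload": {"commands": [[[0,0,-1,0],[0,0,-2,0],[0,0,-4,0],[0,0,-4,0],[0,0,-3,0],[0,0,-1,0],[0,0,0,0],[0,0,0,0]]], "claw": 7.5}}

```text
t: 18.37
tool_pos: [0.5089, 0.2631, 0.218]
orientation: [2.394, 2.034, 0.001]
force: [0.3, -0.1, -1.5]
opening: 0.0749
```

```bash
python3 look.py w11
```

```text
t 18.37 tcp [0.5089 0.2631 0.218 ] yaw(tooly) -9.28 tz [ 9.e-04  3.e-04 -1.e+00] F [ 0.3  -0.12 -1.52] op 0.0749 q6 0.55
```

View pics/w11.png

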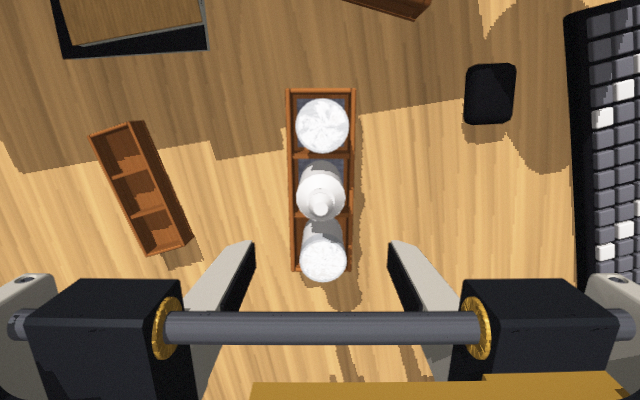

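>>> {"api": "carry_out", "payload": {"commands": [[[-1.7,0.23,0,0],[-3.38,0.46,0,0],[-3.38,0.46,0,0],[-3.38,0.46,0,0],[-3.38,0.46,0,0],[-3.38,0.46,0,0],[-3.38,0.46,0,0],[-3.38,0.46,0,0],[-3.38,0.46,0,0],[-3.38,0.46,0,0],[-3.38,0.46,0,0],[-3.38,0.46,0,0],[-3.38,0.46,0,0],[-3.38,0.46,0,0],[-1.7,0.23,0,0],[0,0,4,0],[0,0,4,0],[0,0,0,0],[0,0,0,0]]]}}

```text
t: 20.0
tool_pos: [0.4926, -0.2127, 0.1334]
orientation: [-2.387, -2.028, 0.006]
force: [-0.5, -0.2, 0.7]
opening: 0.0754
```

```bash
python3 look.py w12;python3 - <<'E'
import cv2
a=cv2.imread("pics/w12.png")
cv2.imwrite("pics/w12c.png",cv2.resize(a[200:320,240:400],None,fx=5,fy=5,interpolation=cv2.INTER_CUBIC))
E
```

```text
t 20.0 tcp [ 0.4926 -0.2127  0.1334] yaw(tooly) -9.29 tz [-0.0088  0.0048 -0.9999] F [-0.55 -0.24  0.68] op 0.0754 q6 -0.341
```

View pics/w12.png

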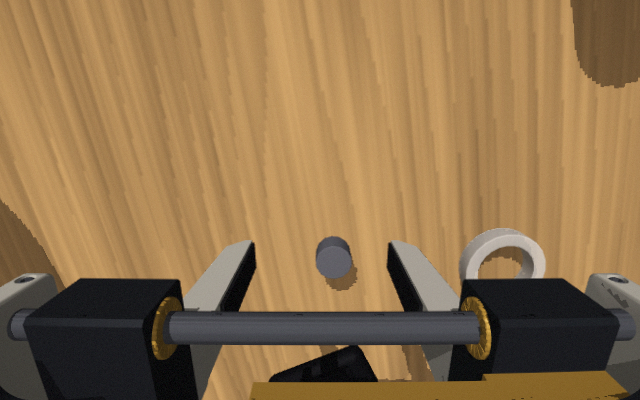

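View pics/w12c.png

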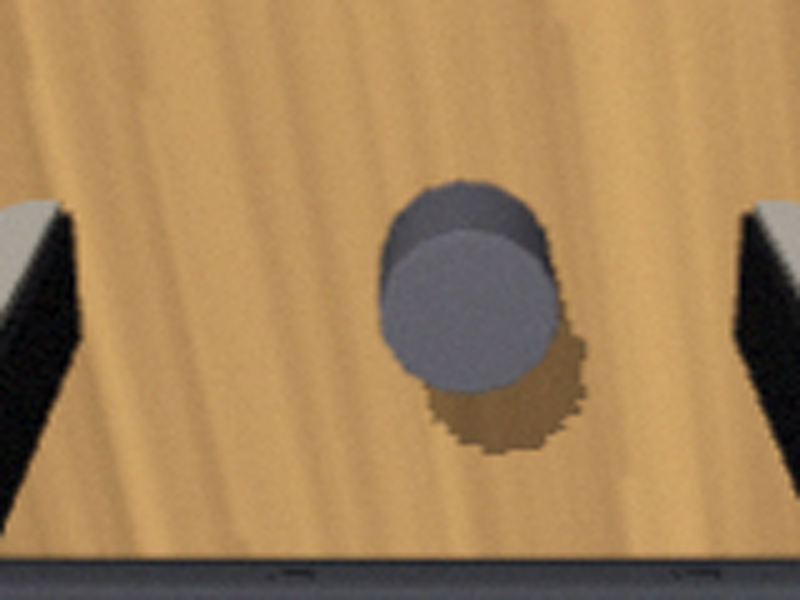

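Run:
```python
from d import *
s,p=load("w12")
cr=lambda u,v:((u+.5)/5-.5+240,(v+.5)/5-.5+200)
print(onz(p,cr(469,311),.025))
from plant import robot
s=robot.read_state();print(s["tool_pos"],s["orientation"])
P=onz(p,cr(469,311),.025);P[2]=.018;print(delta(s,P))
```

```text
[ 0.49411626 -0.26613814  0.025     ]
[ 0.49474923 -0.21368954  0.13661167] [-2.39052285 -2.03205698  0.00241927]
[-5.2   0.83 11.85]
```

>>> {"api": "carry_out", "payload": {"commands": [[[-1.7,0.22,1,0],[-1.7,0.22,2,0],[-1.7,0.22,2,0],[0,0,2,0],[0,0,1.2,0],[0,0,0.6,0],[0,0,0,0],[0,0,0,0]]]}}

```text
t: 20.72
tool_pos: [0.4952, -0.2658, 0.0512]
orientation: [2.392, 2.035, 0.001]
force: [0.6, 0.6, 0.6]
opening: 0.0751
```

```bash
python3 look.py w13;python3 - <<'E'
import cv2
from d import *
s,p=load("w13")
a=cv2.imread("pics/w13.png")
cv2.imwrite("pics/w13c.png",cv2.resize(a[200:320,240:400],None,fx=5,fy=5,interpolation=cv2.INTER_CUBIC))
th=np.linspace(0,2*np.pi,200)
for z in(.025,0):
 q=proj(p,np.c_[.4945+.0165*np.cos(th),-.2655+.0165*np.sin(th),np.full(200,z)]);q=((q-[240,200]+.5)*5-.5);print(q.min(0),q.max(0))
E
```

```text
t 20.72 tcp [ 0.4952 -0.2658  0.0512] yaw(tooly) -9.23 tz [ 1.1e-03 -7.0e-04 -1.0e+00] F [0.62 0.61 0.64] op 0.0751 q6 -0.423
[264.50360847  96.10572844] [537.81552352 347.82404208]
[279.7600125   33.67280707] [523.04613355 261.1336396 ]
```

View pics/w13c.png

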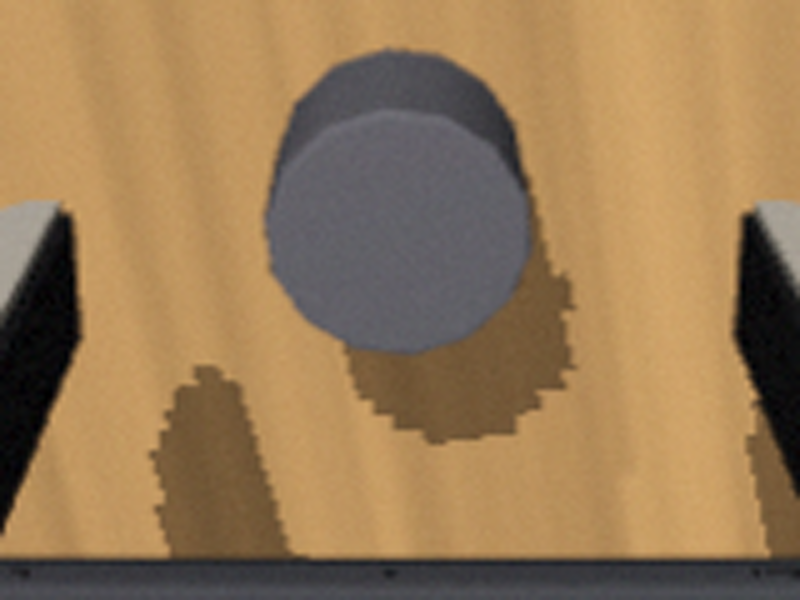

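>>> {"api": "carry_out", "payload": {"commands": [[[-0.1,-0.1,1,0],[0,0,1,0],[0,0,0.8,0],[0,0,0.4,0],[0,0,0,0],[0,0,0,0]]]}}

```text
t: 21.27
tool_pos: [0.4927, -0.2664, 0.0172]
orientation: [-2.393, -2.034, 0.001]
force: [0.5, 0.7, -0.6]
opening: 0.0748
```

>>> {"api": "carry_out", "payload": {"commands": [[[0,0,0,0],[0,0,0,0],[0,0,0,0],[0,0,0,0],[0,0,0,0],[0,0,0,0],[0,0,0,0],[0,0,0,0],[0,0,0,0]]], "claw": 2.2, "grip_force": 60}}

```text
t: 22.02
tool_pos: [0.4932, -0.2668, 0.0179]
orientation: [2.394, 2.034, 0.0]
force: [0.1, 0.3, 1.2]
opening: 0.0316
```

```bash
python3 look.py w14;python3 - <<'E'
import cv2
from d import *
s,p=load("w14")
a=cv2.imread("pics/w14.png")
cv2.imwrite("pics/w14c.png",cv2.resize(a[190:320,230:410],None,fx=4,fy=4,interpolation=cv2.INTER_CUBIC))
th=np.linspace(0,2*np.pi,200)
for z in(.025,0):
 q=proj(p,np.c_[.4942+.0165*np.cos(th),-.2668+.0165*np.sin(th),np.full(200,z)]);q=((q-[230,190]+.5)*4-.5);print(q.min(0),q.max(0))
E
```

```text
t 22.02 tcp [ 0.4932 -0.2668  0.0179] yaw(tooly) -9.28 tz [ 1.e-04 -0.e+00 -1.e+00] F [0.12 0.28 1.17] op 0.0316 q6 -0.425
[242.91623037 207.01499659] [504.42716418 441.21352522]
[258.47465187 136.44020358] [486.40612034 345.1409347 ]
```

View pics/w14c.png

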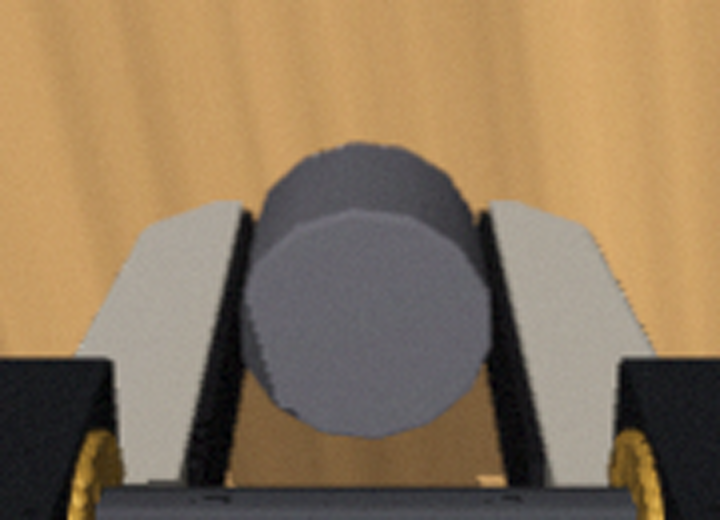

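>>> {"api": "carry_out", "payload": {"commands": [[[0,0,-2,0],[0,0,-4,0],[0,0,-4,0],[0,0,-4,0],[0,0,-3,0],[1.64,-0.22,0,0],[3.28,-0.44,0,0],[3.28,-0.44,0,0],[3.28,-0.44,0,0],[3.28,-0.44,0,0],[3.28,-0.44,0,0],[3.28,-0.44,0,0],[3.28,-0.44,0,0]]]}}

```text
t: 23.15
tool_pos: [0.4999, -0.0171, 0.1878]
orientation: [-2.394, -2.034, 0.0]
force: [0.8, -0.0, -1.6]
opening: 0.0316
```

>>> {"api": "carry_out", "payload": {"commands": [[[3.28,-0.44,0,0],[3.28,-0.44,0,0],[3.28,-0.44,0,0],[3.28,-0.43,0,0],[3.28,-0.43,0,0],[3.28,-0.43,0,0],[3.28,-0.43,0,0],[3.28,-0.43,0,0],[1.7,-0.22,0,0],[0,0,0,0],[0,0,0,0],[0,0,0,0],[0,0,0,0]]]}}

```text
t: 24.23
tool_pos: [0.509, 0.2619, 0.1877]
orientation: [2.395, 2.033, -0.001]
force: [-0.2, 0.1, -1.4]
opening: 0.032
```

```bash
python3 look.py w15;python3 look.py s15 scene
python3 - <<'E'
from d import *
s,p=load("w15")
print(delta(s,[.5089,.2631,.122]))
s,p=load("w11");print("tip pred",proj(p,[.5089,.2631,.119]))
a=cv2.imread("pics/w11.png");cv2.imwrite("pics/w11c.png",cv2.resize(a[150:230,280:360],None,fx=6,fy=6,interpolation=cv2.INTER_CUBIC))
a=cv2.imread("pics/s15.png");cv2.imwrite("pics/s15c.png",cv2.resize(a[80:220,300:440],None,fx=4,fy=4,interpolation=cv2.INTER_CUBIC))
E
```

```text
t 24.23 tcp [0.509  0.2619 0.1877] yaw(tooly) -9.34 tz [-3.e-04 -5.e-04 -1.e+00] F [-0.24  0.14 -1.4 ] op 0.032 q6 0.549
t 24.28 tcp [0.509  0.2618 0.1878] yaw(tooly) -9.36 tz [-1.e-04 -3.e-04 -1.e+00] F [ 0.55  0.25 -0.62] op 0.0316 q6 0.549
[ 0.13 -0.02  6.57]
tip pred [[320.84224993 208.75057998]]
```

View pics/w15.png

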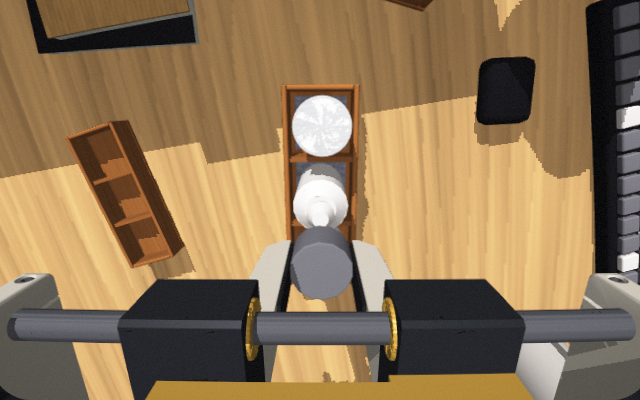

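View pics/w11c.png

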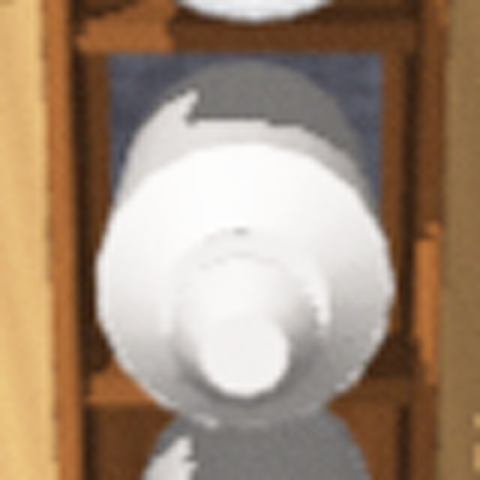

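View pics/s15c.png

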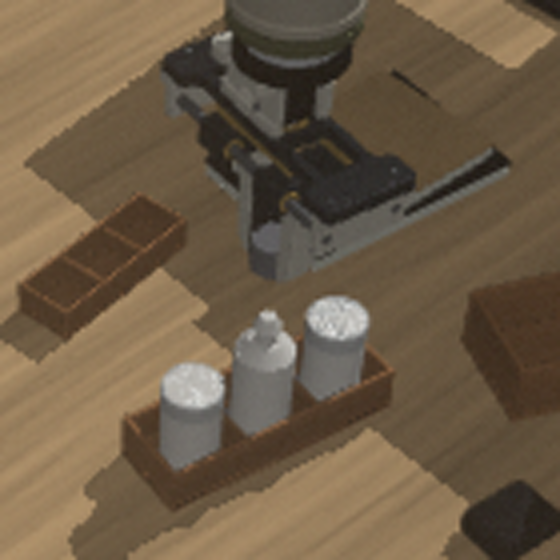

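>>> {"api": "carry_out", "payload": {"commands": [[[0.12,0,1,0],[0,0,1.5,0],[0,0,1.5,0],[0,0,0.8,0],[0,0,0,0],[0,0,0,0],[0,0,0,0]]]}}

```text
t: 24.92
tool_pos: [0.5095, 0.2643, 0.1406]
orientation: [2.394, 2.034, 0.002]
force: [-0.6, 1.3, -0.6]
opening: 0.0318
```

```bash
python3 look.py w16; python3 look.py s16 scene
python3 - <<'E'
from d import *
s,p=load("w16")
print(delta(s,[.5089,.2631,.122]))
a=cv2.imread("pics/w16.png");cv2.imwrite("pics/w16c.png",cv2.resize(a[160:320,230:410],None,fx=4,fy=4,interpolation=cv2.INTER_CUBIC))
a=cv2.imread("pics/s16.png");cv2.imwrite("pics/s16c.png",cv2.resize(a[110:210,310:420],None,fx=5,fy=5,interpolation=cv2.INTER_CUBIC))
E
```

```text
t 24.92 tcp [0.5095 0.2643 0.1406] yaw(tooly) -9.29 tz [ 9.e-04  4.e-04 -1.e+00] F [-0.56  1.29 -0.58] op 0.0318 q6 0.551
t 24.97 tcp [0.5098 0.2644 0.1409] yaw(tooly) -9.29 tz [ 1.5e-03  7.0e-04 -1.0e+00] F [-1.05 -0.48 -0.01] op 0.0316 q6 0.551
[-0.13 -0.05  1.86]
```

View pics/w16c.png

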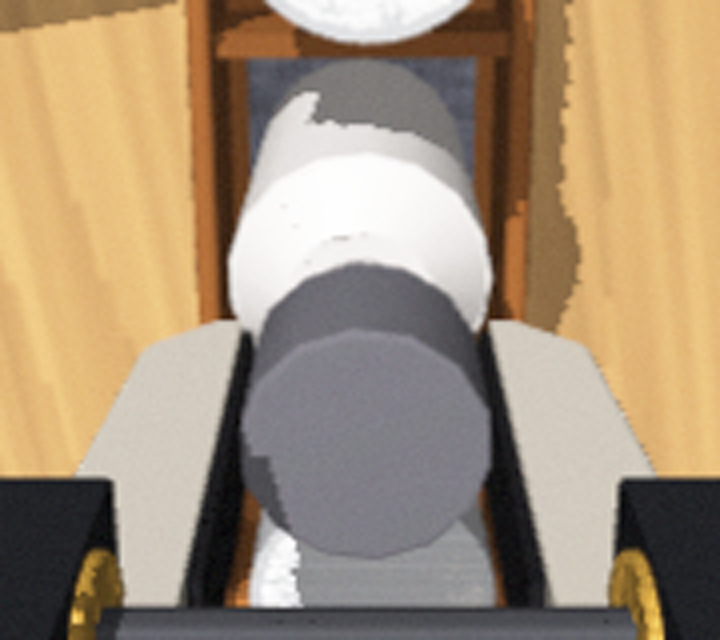

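View pics/s16c.png

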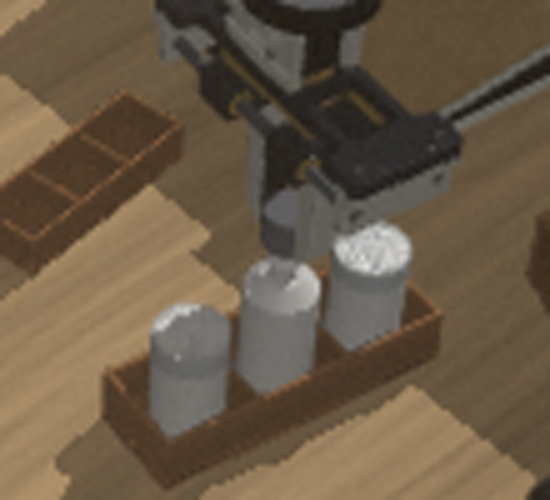

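>>> {"api": "carry_out", "payload": {"commands": [[[-0.05,0,0.4,0],[0,0,0.3,0],[0,0,0.2,0],[0,0,0,0],[0,0,0,0]]]}}

```text
t: 25.43
tool_pos: [0.5088, 0.2637, 0.1305]
orientation: [-2.394, -2.034, 0.001]
force: [-0.5, -0.1, -1.0]
opening: 0.0315
```

>>> {"api": "carry_out", "payload": {"commands": [[[0,0,0.1,0],[0,0,0.1,0],[0,0,0,0],[0,0,0,0]]]}}

```text
t: 25.77
tool_pos: [0.5089, 0.2637, 0.1288]
orientation: [-2.394, -2.034, 0.0]
force: [-0.3, 0.1, -0.3]
opening: 0.0315
```

Rim is at about 0.1105, near the expected resting height; pressing on in small steps.

>>> {"api": "carry_out", "payload": {"commands": [[[0,0,0.1,0],[0,0,0.1,0],[0,0,0,0]]]}}

```text
t: 26.02
tool_pos: [0.5089, 0.2636, 0.1267]
orientation: [-2.394, -2.034, 0.001]
force: [-0.2, -0.7, -0.7]
opening: 0.0316
```

>>> {"api": "carry_out", "payload": {"commands": [[[0,0,0.1,0],[0,0,0.1,0],[0,0,0,0]]]}}

```text
t: 26.27
tool_pos: [0.5092, 0.2638, 0.1251]
orientation: [2.394, 2.034, 0.001]
force: [0.1, -1.0, 1.9]
opening: 0.0313
```

>>> {"api": "carry_out", "payload": {"commands": [[[0,0,0.1,0],[0,0,0,0],[0,0,0,0]]]}}

```text
t: 26.52
tool_pos: [0.5093, 0.2638, 0.1242]
orientation: [2.394, 2.034, 0.001]
force: [-0.9, -0.6, 3.6]
opening: 0.0319
```

>>> {"api": "carry_out", "payload": {"commands": [[[0,0,0.1,0],[0,0,0,0],[0,0,0,0]]]}}

```text
t: 26.77
tool_pos: [0.509, 0.2637, 0.1229]
orientation: [2.394, 2.034, 0.0]
force: [-0.6, -0.6, 3.1]
opening: 0.0315
```

>>> {"api": "carry_out", "payload": {"commands": [[[0,0,0.1,0],[0,0,0,0],[0,0,0,0]]]}}

```text
t: 27.02
tool_pos: [0.5088, 0.2637, 0.1215]
orientation: [-2.394, -2.034, 0.001]
force: [-1.9, -0.8, 0.9]
opening: 0.0317
```

>>> {"api": "carry_out", "payload": {"commands": [[[0,0,0.1,0],[0,0,0.1,0],[0,0,0,0],[0,0,0,0]]]}}

```text
t: 27.35
tool_pos: [0.5084, 0.2635, 0.1188]
orientation: [-2.393, -2.034, 0.002]
force: [-0.2, 0.6, -3.0]
opening: 0.0319
```

>>> {"api": "carry_out", "payload": {"commands": [[[0,0,0.1,0],[0,0,0.1,0],[0,0,0,0],[0,0,0,0]]]}}

```text
t: 27.68
tool_pos: [0.509, 0.2637, 0.1178]
orientation: [-2.394, -2.035, 0.0]
force: [-0.9, -1.0, -2.3]
opening: 0.0316
```

>>> {"api": "carry_out", "payload": {"commands": [[[0,0,0.1,0],[0,0,0,0],[0,0,0,0]]]}}

```text
t: 27.93
tool_pos: [0.5091, 0.2638, 0.117]
orientation: [2.394, 2.034, 0.0]
force: [0.5, 0.3, -1.4]
opening: 0.0311
```

>>> {"api": "carry_out", "payload": {"commands": [[[0,0,0.1,0],[0,0,0,0],[0,0,0,0]]]}}

```text
t: 28.18
tool_pos: [0.5092, 0.2638, 0.1161]
orientation: [2.394, 2.034, 0.001]
force: [-1.4, -0.6, 1.4]
opening: 0.0315
```

>>> {"api": "carry_out", "payload": {"commands": [[[0,0,0.1,0],[0,0,0,0],[0,0,0,0]]]}}

```text
t: 28.43
tool_pos: [0.5097, 0.2641, 0.1161]
orientation: [2.393, 2.034, 0.003]
force: [-1.7, -0.7, 6.3]
opening: 0.0316
```

>>> {"api": "carry_out", "payload": {"commands": [[[0,0,0.1,0],[0,0,0,0],[0,0,0,0]]]}}

```text
t: 28.68
tool_pos: [0.5103, 0.2643, 0.1161]
orientation: [2.393, 2.034, 0.005]
force: [-3.3, -0.9, 11.5]
opening: 0.0314
```

>>> {"api": "carry_out", "payload": {"commands": [[[0,0,0.1,0],[0,0,0.1,0],[0,0,0.05,0],[0,0,0,0],[0,0,0,0]]]}}

```text
t: 29.1
tool_pos: [0.5118, 0.265, 0.1162]
orientation: [2.392, 2.033, 0.011]
force: [-4.7, -2.1, 22.1]
opening: 0.0317
```

```bash
python3 look.py w17; python3 look.py s17 scene
python3 - <<'E'
from d import *
a=cv2.imread("pics/w17.png");cv2.imwrite("pics/w17c.png",cv2.resize(a[160:320,230:410],None,fx=4,fy=4,interpolation=cv2.INTER_CUBIC))
a=cv2.imread("pics/s17.png");cv2.imwrite("pics/s17c.png",cv2.resize(a[110:210,310:420],None,fx=5,fy=5,interpolation=cv2.INTER_CUBIC))
E
```

```text
t 29.1 tcp [0.5118 0.265  0.1162] yaw(tooly) -9.27 tz [ 0.0068  0.0029 -1.    ] F [-4.66 -2.14 22.11] op 0.0317 q6 0.551
t 29.15 tcp [0.5118 0.265  0.1162] yaw(tooly) -9.27 tz [ 0.0068  0.0028 -1.    ] F [-3.98 -2.19 22.86] op 0.0315 q6 0.551
```

View pics/w17c.png

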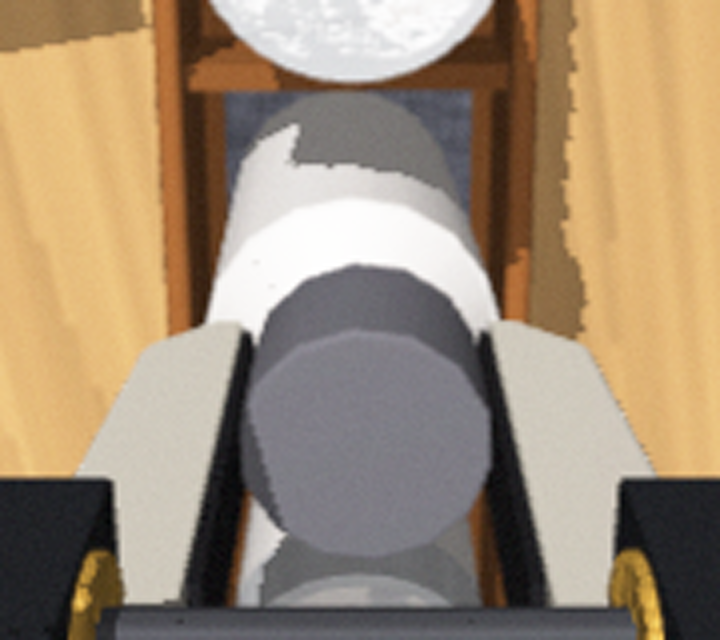

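View pics/s17c.png

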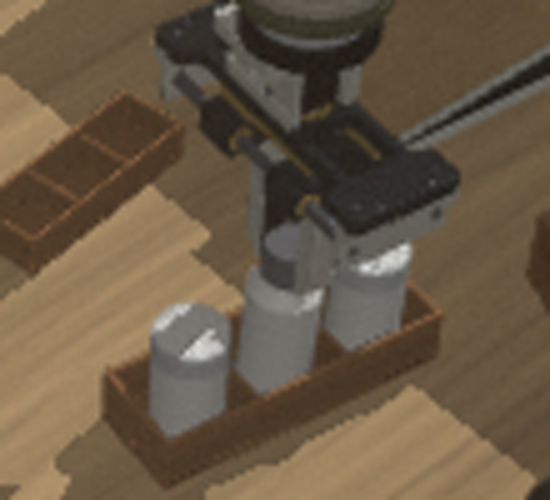

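>>> {"api": "carry_out", "payload": {"commands": [[[-0.07,-0.12,0,0],[-0.07,-0.12,0,0],[0,0,0.05,0],[0,0,0,0],[0,0,0,0],[0,0,0,0]]]}}

```text
t: 29.7
tool_pos: [0.5094, 0.2641, 0.1158]
orientation: [2.392, 2.033, 0.012]
force: [-3.3, -0.4, 23.1]
opening: 0.0315
```

```bash
python3 look.py w18; python3 look.py t18 top
python3 - <<'E'
from d import *
s,p=load("w18")
R=cv2.Rodrigues(s["orientation"])[0]
print("cap pos est",s["tool_pos"]+R@[0,0,.018])
E
```

```text
t 29.7 tcp [0.5094 0.2641 0.1158] yaw(tooly) -9.27 tz [ 0.0073  0.0031 -1.    ] F [-3.32 -0.36 23.12] op 0.0315 q6 0.551
t 29.75 tcp [0.5094 0.2641 0.1158] yaw(tooly) -9.27 tz [ 0.0073  0.003  -1.    ] F [-4.09 -0.29 22.26] op 0.0313 q6 0.551
cap pos est [0.50955246 0.26413893 0.09783725]
```

View pics/w18.png

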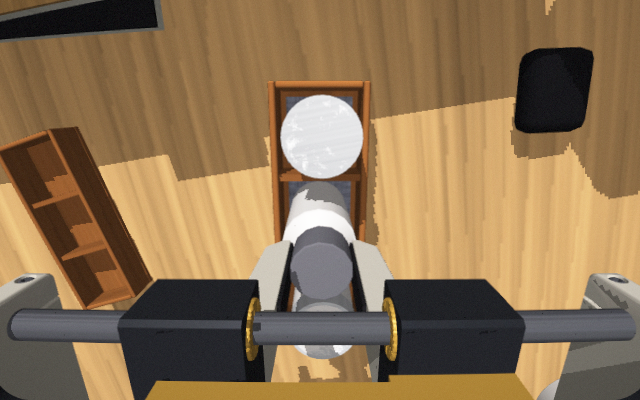

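View pics/t18.png

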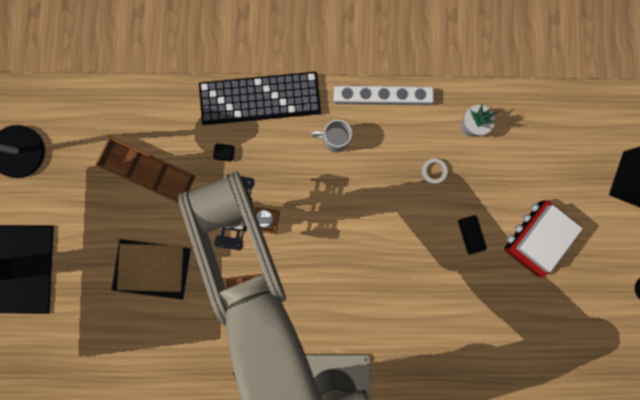

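```bash
python3 -c "
from plant import robot
s=robot.read_state();print(s['t'],s['tool_pos'],s['force'],s['opening'])
print(robot.close_job())"
```

```text
29.8 [0.50939743 0.26407447 0.1158135 ] [-3.70101408 -2.00028833 23.2434577 ] 0.03172743767574927
the job is handed in; nothing more can be done
None
```

The job is done and handed in at about 29.8 s. The canister stands in the caddy's +y end cell and the bottle in the middle cell. I lowered both until the force reading showed contact with the floor, then released them. The cap is on the bottle's neck, and the gripper is still holding it and pressing it down.

**Cap:** The force built up, dropped past the click, then rose with no further travel once the cap met the neck's rigid top. The cap's rim is at z ≈ 0.098 m, which is where it should be when fully home. The final push is about 23 N with a 60 N grip, and the pictures show no slip of the cap in the fingers.

**What did not match exactly:**
- The highest press force I read before the click was only about 3.6 N, below the stated 6 to 13 N. The peak probably fell between readings.
- Pressing made the tool drift up to 3 mm sideways. I corrected this; a side force of about 4 N and a tool tilt of about 0.5° remain.

The last wrist and top views show the bottle and canister upright in their cells. The canister that was already in the caddy and the other things on the desk look undisturbed.

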